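# Refit the control knob of a bench gas ring and hold it pressed

## Robot

A 6-joint arm with a two-finger parallel gripper is mounted at the origin on the work surface. World frame = base frame: x ahead of the robot, y to its left, z up, the work surface at z = 0. Lengths are in m, angles in rad, forces in N, time in s.
With the tool pointing down it reaches from about 0.25 to 0.775 m from the base axis. Payload 4 kg.
Tool frame: the origin (TCP) lies midway between the tips of the shut fingers; the grasp point (between the pads) lies 19 mm behind it (robot.grasp_offset is the distance from the TCP to the grasp point, in m); z points along the fingers, y is the direction in which the jaws open and shut (so a half turn about z gives the same grasp; the last joint's range is limited). The gripper opens to 94 mm and grips with 3 to 60 N. Pads are 16 mm wide; open, the fingers measure 119 mm over their backs; the gripper's body (75 mm by 177 mm) begins 78 mm behind the grasp point.
Start: joints at [-1.328, 0.087, 1.371, -0, 1.684, -0.103], TCP at [0.186, -0.517, 0.206] pointing down, gripper open.
Joint ranges: [-3.1, 3.1], [-0.76, 2.03], [0.27, 2.55], [-1.08, 4.22], [0.17, 2.65], [-2.57, 2.57]. Speed limits (rad/s): [2.79, 2.79, 3.14, 3.14, 3.14, 3.14].

## Interface

Orientations are given as [roll, pitch, yaw] about the fixed x, y, z axes, in that order (R = Rz(yaw) Ry(pitch) Rx(roll)).
In Python, from bench import status, viewer, order, robot gives the robot as it stands. The module is installed in compiled form; this text tells all that it offers.
- The arm moves only by the tool move_arm, never from a script. Its argument "targets" is a list of rows, each a list of 3 entries, a list of its own where there are three numbers: the shift along the tool's x, y, z in mm, then the turn, a rotation vector about the tool's x, y, z in degrees, then the opening, from -1 (shut) to 1 (fully open). A call has 1 to 20 rows; each row is the pose to reach, as a shift and turn from the pose commanded when the call began, along the tool's axes at that moment; what a row does not reach only later rows make up. A row lasts 1/8 s, in which the tool goes at most 62.5 mm and 10.7 degrees, less where a joint would pass 70% of its speed; a pose out of reach is approached as far as the arm can. A call with a gripper value outside its range is refused whole. The fingers move at their own pace and stop on an object; the grip force is fixed at half the most. Time passes only in rows, so rows that repeat a pose let the fingers close. It gives the time, the measured TCP pose, the force and the opening at its end, in the units of the state.
- status.get_obs(): the state, without advancing time (a new reading comes with each control period).
- viewer.snapshot(name): name is "side" or "top"; returns the picture (400x640x3 uint8, red, green, blue); there is no depth.
- viewer.camera_model(name): a dict with "K" (3x3 intrinsics, pixels), "D" ([k1, k2, p1, p2, k3] as OpenCV has them; the pictures are not rectified), "xyz" and "attitude" of the camera in the world. Camera axes: x right, y up, looking along -z (the intrinsics and any distortion apply to the point x, -y, -z); pixel columns grow to the right and rows downward; lengths in m; the calibration is good to about 2 mm. A picture is of the moment at which its call begins. camera_model takes no time and is no camera call.
- order.close_job(): hands the job in, once; it reports no verdict.
The state is a dict: "time": time; "joint_positions": joint angles; "qvel": joint speeds; "joint_torque": joint torques, N m; "tool_pos": TCP position; "ee_rot": TCP orientation; "wrist_force": force on the tool from outside, world axes, zero at the start; "wrist_torque": the same for the moment, N m; "width": finger opening in m.
Only numpy, scipy, OpenCV 4.12 (cv2) and the standard library are available. Lean on these libraries where they do the work, as an engineer would, in place of code of your own. Each camera call takes 0.05 s, during which the arm holds its last target. There are 200 camera calls.

## Task

On the gas ring, first turn the loose brass panel nut around the bare spindle clockwise by hand until it is tight against its stop. Then take the black knob off the table, turn it so that its D-shaped bore matches the flat of the spindle, push it fully home, and press knob and spindle down almost to the bottom of the spring travel, as for lighting the burner. Finish while still holding the knob pressed in: do not let go at the end, and leave the jar, the bowl and the pastry cutter alone.

Things in the scene. Friction and masses are not known exactly. Their poses are not given: they have to be found in the camera images.
- knob_grip (a point): Loose black plastic knob, about 60 g, standing on the table left or right of the gas ring. Round skirt 48 mm across, 8 mm high; above it (8 to 32 mm up) a grip bar 46 mm long along x, 20 mm wide along y. A pointer nose 10 mm wide extends the bar's +x end to 33 mm from the axis; a thin line on top runs to it. Point: on the axis, 22 mm above the underside. z up, x to the nose.
- knob_mouth (a point): The same knob: mouth of its bore, on the axis at the underside; same axes. The bore is a blind D-shaped hole 16 mm deep, 13.6 mm in diameter, with a flat 3.8 mm from the axis on the +x (nose) side: it fits one way round only.
- spindle_shoulder (a point): Bare vertical spindle at the robot's edge of the ring. Point: on its axis, on the 16 mm round shoulder where the knob's underside rests when home, 22 mm above the ring's steel top. Above it the D-section: 14 mm high, 12 mm in diameter, chamfered tip, its flat 3 mm from the axis on the +x side. x points out of the flat, z up; knob's x and this x agree when fitted. It cannot rotate.
- spindle (a joint): Spring travel of the spindle in m: 0 = up, 0.006 = pressed down to the bottom. The spring begins to give at 4 N and takes about 9 N at the bottom. At the end it must be held beyond 0.004.
- nut_center (a point): Captive brass hex nut round the spindle, 32 mm across flats, 11 mm high, from 3 to 14 mm above the ring's steel top. Point: on the axis, half-way up the nut. x is square to one flat (flats every 60 degrees), z up. The spindle rises 22 mm above the nut's top, so it stands between the fingers when the nut is gripped. The nut turns but does not climb.
- nut (a joint): Turn of the nut in rad: grows clockwise seen from above; starts between 0.1 and 0.6 and is tight at its stop at 1.5. Turns against light friction (0.06 N m) and stays where it is left.
- hob: Bench gas ring, fixed: steel box 300 mm (x) by 260 mm (y), top 60 mm above the table. Origin at the centre of its underside. The burner with pan supports up to 92 mm above the table is centred at x = +50 mm; the valve is at x = -110 mm, y = 0 to either side by up to 50 mm.
- jar: Bystander: jar 64 mm in diameter, 90 mm high, standing on the other side of the ring from the knob. Origin at the centre of its underside.
- bowl: Bystander: steel bowl 120 mm across, 50 mm high. Origin at the centre of its underside.
- cutter: Bystander: round steel pastry cutter (open ring) 70 mm across, 40 mm high. Origin at the centre of its underside.
Not all that is in view belongs to the job. Leave any green, orange or red look-alike of the part that bears knob_grip alone.

How it is judged:
On the way, in this order (a step that is already met when the one before it is completed fails the run):
1. the nut is turned clockwise to its stop (value of joint nut above 1.42 rad and horizontal distance between knob_mouth and spindle_shoulder above 0.1 m), for 0.2 s.
2. the knob is fully home on the spindle, bore matched to the flat (distance between knob_mouth and spindle_shoulder below 0.003 m and angle between the x axis of knob_mouth and the x axis of spindle_shoulder, either way round below 0.25 rad and angle between the z axis of knob_mouth and the z axis of spindle_shoulder, either way round below 0.12 rad), for 0.1 s.
At the end, for the whole second after the job is handed in: Nut within 0.08 rad of its stop; knob home on the spindle (bore mouth within 3 mm of the shoulder, upright, x axes within 0.25 rad), spindle held pressed more than 4 mm of its 6 mm by the fingers on the knob, knob at rest; the program ends while holding (all of step 2 and value of joint nut above 1.42 rad and value of joint spindle above 0.004 m and contact force between the fingers and knob above 1 N and contact force between knob and spindle above 3 N and contact force between knob and hob below 0.5 N and linear speed of knob below 0.02 m/s); the arm keeps its last pose, push and grip.
It fails at once if the jar, bowl or cutter is disturbed (moved over 30 mm or jar tipped) (distance of any of jar, bowl, cutter from where it was at the start of the episode above 0.03 m or angle between jar's own z axis and vertical above 0.5 rad).
It also fails if it takes over 64 s, if anything falls off the work surface, if the arm or the gripper's body presses on something with over 40 N, if the wrist force passes 120 N, or if a joint passes its speed limit or range.

## Working session

There is one attempt and no reset: what is moved stays moved. The work goes in short steps, Python scripts to look and compute and a tool call to move; the robot and the scene stay as the last step left them, time stands still between calls to the robot, and variables do not carry over. Pictures are saved under pics/ and viewed, about 8 in all and at most 12, crops included, and the job is handed in when it is done.

Besides the shell and the picture viewer there is one more tool, called after "Emit:" by a JSON object that holds its "fn" and its "kwargs", one argument or row to a line. move_arm: Moves the arm, as the interface text tells. Its arguments: {"type":"object","properties":{"targets":{"type":"array"}},"required":["targets"]}

```bash
mkdir -p pics; cat > h.py <<'E'
import numpy as np, cv2
from scipy.spatial.transform import Rotation as R
from bench import status, viewer, order, robot
def cam(n):
    c=viewer.camera_model(n); a=np.array(c["attitude"],float)
    Rm=a if a.shape==(3,3) else R.from_euler('xyz',a).as_matrix()
    return np.array(c["K"],float),np.array(c["D"],float),np.array(c["xyz"],float),Rm
F=np.diag([1,-1,-1.])
def proj(n,P):
    K,D,t,Rm=cam(n); p=(np.atleast_2d(P)-t)@Rm@F
    return cv2.projectPoints(p,np.zeros(3),np.zeros(3),K,D)[0][:,0]
def back(n,uv,z):
    K,D,t,Rm=cam(n); u=cv2.undistortPoints(np.array(uv,float).reshape(-1,1,2),K,D)[:,0]
    d=np.c_[u,np.ones(len(u))]@F@Rm.T
    return t+d*((z-t[2])/d[:,2])[:,None]
def snap(n,f,box=None,s=1):
    im=viewer.snapshot(n)[:,:,::-1]
    if box: x0,y0,x1,y1=box; im=cv2.resize(im[y0:y1,x0:x1],None,fx=s,fy=s,interpolation=cv2.INTER_CUBIC)
    cv2.imwrite('pics/'+f,im)
E
python3 - <<'E'
from h import *
a=viewer.snapshot("side");b=viewer.snapshot("top")
cv2.imwrite('pics/s0.png',a[:,:,::-1]);cv2.imwrite('pics/t0.png',b[:,:,::-1])
for n in("side","top"):
    print(viewer.camera_model(n))
print(status.get_obs())
E
```

```text
{'K': array([[441.1831055 ,   0.        , 324.43211459],
       [  0.        , 441.1831055 , 209.31652515],
       [  0.        ,   0.        ,   1.        ]]), 'D': array([-0.02563375,  0.        ,  0.        ,  0.        ,  0.        ]), 'xyz': array([ 0.39137046, -0.85275192,  0.60012893]), 'attitude': array([ 1.04348565, -0.01893858, -0.15352401])}
{'K': array([[497.4769314 ,   0.        , 323.08746207],
       [  0.        , 497.4769314 , 199.02746335],
       [  0.        ,   0.        ,   1.        ]]), 'D': array([-0.15352814,  0.        ,  0.        ,  0.        ,  0.        ]), 'xyz': array([2.79447933e-01, 5.46292413e-05, 1.44040230e+00]), 'attitude': array([ 0.18388478, -0.01065982, -1.55881643])}
{'time': 0.1, 'joint_positions': array([-1.32809101e+00,  8.78813022e-02,  1.37206252e+00, -2.09439781e-05,
        1.68360850e+00, -1.03113121e-01]), 'qvel': array([-0.00078962, -0.00270756, -0.0033093 , -0.0008475 ,  0.00075203,
       -0.00030557]), 'joint_torque': array([ 1.15491635e-03, -3.41253126e+01, -3.03302443e+01,  7.18042022e-02,
        3.04387137e-02, -9.71632699e-05]), 'tool_pos': array([ 0.18629651, -0.51697231,  0.20444171]), 'ee_rot': array([-3.13964126e+00, -1.81004160e-04,  3.45815926e-01]), 'wrist_force': array([ 0.5451175 , -0.1359102 ,  0.52942565]), 'wrist_torque': array([-0.02895086,  0.00866707, -0.00345301]), 'width': 0.093997980652875}
```

View pics/t0.png

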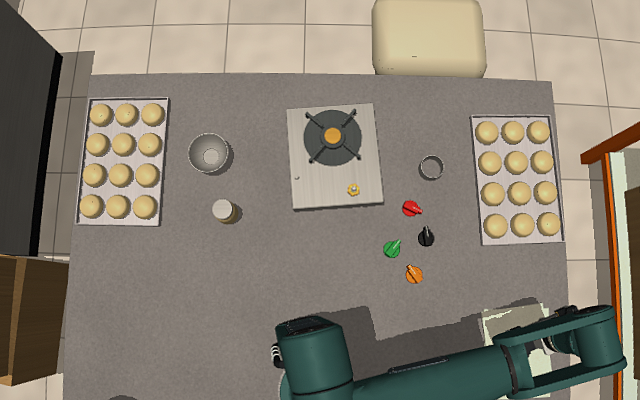

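View pics/s0.png

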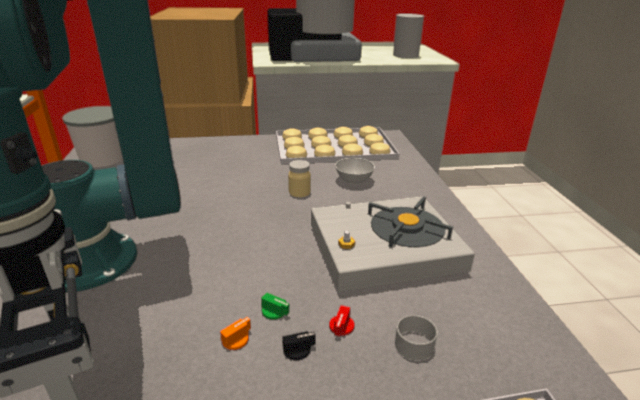

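The top view shows the black knob at (426,237), among red (412,208), green (392,249) and orange (414,274) look-alikes. In the side view the black knob is at (298,343). Only the black one fits the description. The nut and spindle are at top (353,189) and side (347,240). Next I'll enlarge all four spots in one picture.

```bash
python3 - <<'E'
from h import *
t=cv2.imread('pics/t0.png');s=cv2.imread('pics/s0.png')
def c(im,x,y,w,h,k): return cv2.resize(im[y:y+h,x:x+w],None,fx=k,fy=k,interpolation=cv2.INTER_CUBIC)
A=np.hstack([c(t,405,217,40,30,10),c(t,335,175,40,30,10)])
B=np.hstack([c(s,275,322,50,37.5.__int__(),8),c(s,325,222,50,37,8)])
cv2.imwrite('pics/c0.png',np.vstack([A,B[:296]]))
E
```

```text
(no output)
```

View pics/c0.png

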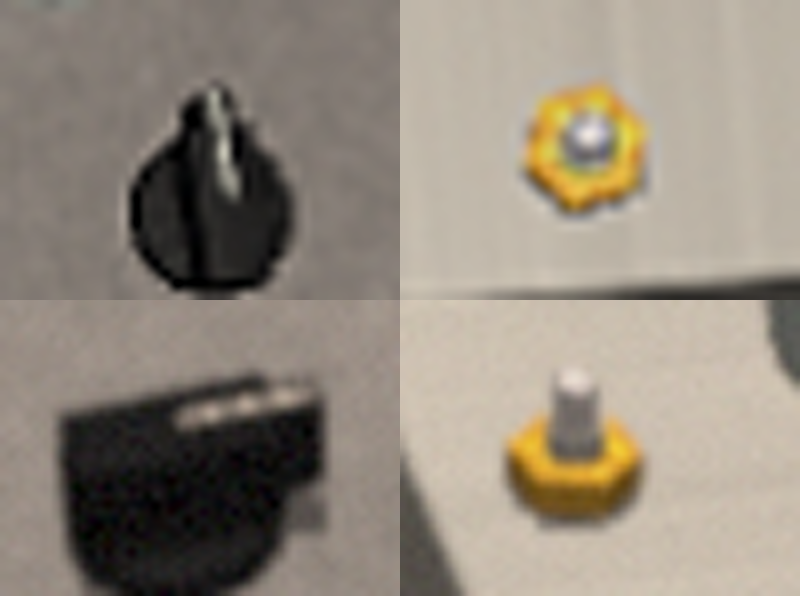

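Confirmed: the black knob's nose and white line point roughly along world +x. The nut and spindle are clear. Next I'll work out positions and average frames to find the spindle flat.

```bash
python3 - <<'E'
from h import *
np.set_printoptions(precision=4,suppress=True)
print('line',back('top',[[426.2,226.0],[428.7,236.5]],.032)[:,:2])
print('skirt',back('top',[[426.25,238]],.008))
# hob corners at z=.06 top
print('hob',back('top',[[287,110],[373,103],[383,201],[292,206]],.06)[:,:2])
print('tip top',back('top',[[354,188.5]],.096),'nut',back('top',[[353.5,189.7]],.074))
# nut verts
v=np.array([[600,80],[640,185],[580,212],[527,165],[540,97]])/10.+[335-40,175]
p=back('top',v,.074);print('nv',p[:,:2]); 
# side: tip & nut centre
print('tip side',back('side',[[325+175/8,222+80/8]],.096),'nuttop',back('side',[[325+172/8,222+143/8]],.074))
s=[];t=[]
for i in range(12): s.append(viewer.snapshot('side')[222:259,325:375].astype(float)); t.append(viewer.snapshot('top')[175:205,335:375].astype(float))
s=np.mean(s,0);t=np.mean(t,0);np.savez('avg.npz',s=s,t=t)
A=cv2.resize(t[7:22,10:30][:,:,::-1].clip(0,255).astype(np.uint8),(400,300),interpolation=cv2.INTER_NEAREST)
B=cv2.resize(s[5:25,12:32][:,:,::-1].clip(0,255).astype(np.uint8),(300,300),interpolation=cv2.INTER_NEAREST)
cv2.imwrite('pics/a1.png',np.hstack([A,B]))
print(t[9:18,15:24].mean(2).astype(int)); print(s[7:22,16:28].mean(2).astype(int))
E
```

```text
line [[ 0.4668 -0.3095]
 [ 0.4365 -0.3161]]
skirt [[ 0.4347 -0.3141  0.008 ]]
hob [[ 0.8006  0.0975]
 [ 0.8269 -0.1555]
 [ 0.533  -0.1812]
 [ 0.5152  0.0757]]
tip top [[ 0.5604 -0.0963  0.096 ]] nut [[ 0.5616 -0.0965  0.074 ]]
nv [[ 0.5809 -0.1007]
 [ 0.5509 -0.112 ]
 [ 0.543  -0.0951]
 [ 0.5562 -0.0802]
 [ 0.5757 -0.0838]]
tip side [[ 0.5654 -0.0973  0.096 ]] nuttop [[ 0.5662 -0.0942  0.074 ]]
[[166 153 150 151 151 154 160 179 183]
 [152 151 147 158 166 156 142 164 180]
 [160 174 155 155 181 155 132 151 165]
 [156 167 163 182 202 163 144 161 156]
 [150 130 167 223 219 177 140 171 160]
 [159 126 130 167 165 127 118 170 148]
 [161 137 113 101 110 107 123 159 132]
 [143 132 129 129 149 148 142 157 135]
 [152 156 142 139 147 143 158 158 136]]
[[191 190 189 189 192 192 190 189 189 189 190 189]
 [191 189 188 184 195 200 197 190 189 188 188 188]
 [188 188 182 175 203 214 210 196 187 189 190 190]
 [190 190 182 167 193 208 211 194 176 187 192 191]
 [192 192 180 143 144 166 175 160 152 182 191 191]
 [191 191 178 133 111 120 123 121 141 182 191 192]
 [189 187 175 132 107 107 108 111 140 182 190 190]
 [184 176 163 125 107 107 108 111 137 176 182 185]
 [171 159 144 121 107 108 107 111 136 163 168 174]
 [154 148 131 119 111 113 110 115 127 146 155 160]
 [156 150 119 100 106 113 109 112 107 129 157 157]
 [161 154 119  91  91  96  94  95  93 118 159 165]
 [149 152 135 105  92  95  95  93  98 123 152 161]
 [139 153 150 127 117 120 121 120 130 145 148 142]
 [118 142 146 145 143 148 149 148 156 155 138 114]]
```

View pics/a1.png

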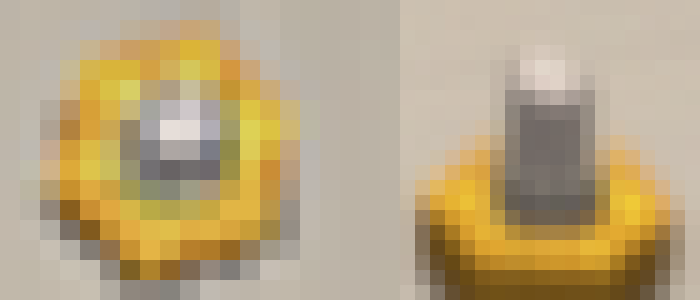

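```bash
cat > fit.py <<'E'
from h import *
from scipy.optimize import minimize
d=np.load('avg.npz'); S=16
a=np.radians(np.arange(0,360,4))
def dsec(r,f,phi):
    p=np.c_[r*np.cos(a),r*np.sin(a)]; h=np.arccos(f/r)
    p=p[(a>=h)&(a<=2*np.pi-h)]; p=np.r_[[[f,r*np.sin(h)]],p,[[f,-r*np.sin(h)]]]
    c,s=np.cos(phi),np.sin(phi); return p@np.array([[c,s],[-s,c]])
def labels(n,x,y,phi,ch,win):
    x0,y0,w,h=win; L=np.zeros((h*S,w*S),np.uint8); C=np.array([x,y])
    def put(pts,l):
        uv=(proj(n,pts)-[x0,y0]+.5)*S-.5
        return np.round(uv).astype(np.int32)
    def hull(secs,l): cv2.fillConvexPoly(L,cv2.convexHull(put(np.vstack(secs),l)),l)
    A=lambda s,z: np.c_[s+C,np.full(len(s),z)]
    ci=lambda r: np.c_[r*np.cos(a),r*np.sin(a)]
    t0=a[::15][:6]+0
    hexa=lambda :np.c_[18.5e-3*np.cos(np.radians(-10+60*np.arange(6))),18.5e-3*np.sin(np.radians(-10+60*np.arange(6)))]
    hull([A(hexa(),.063),A(hexa(),.074)],1); hull([A(hexa(),.074)],2)
    hull([A(ci(.008),.074),A(ci(.008),.082)],3); hull([A(ci(.008),.082)],4)
    D=dsec(.006,.003,phi); T=dsec(.006-ch,.003-ch,phi)
    hull([A(D,.082),A(D,.096-ch)],5); hull([A(D,.096-ch),A(T,.096)],6); hull([A(T,.096)],7)
    return L
def cost(n,x,y,phi,ch,win,im):
    L=labels(n,x,y,phi,ch,win); h,w=im.shape[:2]
    M=np.stack([cv2.resize((L==k).astype(np.float32),(w,h),interpolation=cv2.INTER_AREA).ravel() for k in range(8)],1)
    uv=proj(n,[[x,y,.088]])[0]-win[:2]; g=np.mgrid[:h,:w]; rad=8
    k=((abs(g[1]-uv[0])<5)&(abs(g[0]-uv[1])<7)).ravel() if n=='side' else (np.hypot(g[1]-uv[0],g[0]-uv[1])<5).ravel()
    Y=im.reshape(-1,3)[k]; A=M[k]; A=np.r_[A,.15*np.eye(8)]; Y0=np.r_[Y,.15*np.tile(Y.mean(0),(8,1))]
    c=np.linalg.lstsq(A,Y0,rcond=None)[0]; return ((A@c-Y0)**2).mean()
W={'side':(325,222,50,37),'top':(335,175,40,30)}; I={'side':d['s'],'top':d['t']}
for n in W:
  for ch in(.001,.002):
    out=[]; p=[.5654,-.0960] if n=='side' else [.561,-.0965]
    for ph in range(0,360,20):
        r=min((minimize(lambda q:cost(n,q[0],q[1],np.radians(ph),ch,W[n],I[n]),s0,method='Nelder-Mead',options=dict(initial_simplex=np.array(s0)+[[0,0],[.0012,0],[0,.0012]],maxfev=45)) for s0 in (p,)),key=lambda r:r.fun)
        out.append((ph,round(r.fun,1),*np.round(r.x,4)))
    print(n,ch,[(int(o[0]),float(o[1])) for o in out]); print('  best',[tuple(map(float,o)) for o in sorted(out,key=lambda o:o[1])[:3]])
E
time python3 fit.py
```

```text
Traceback (most recent call last):
  File "fit.py", line 36, in <module>
    r=min((minimize(lambda q:cost(n,q[0],q[1],np.radians(ph),ch,W[n],I[n]),s0,method='Nelder-Mead',options=dict(initial_simplex=np.array(s0)+[[0,0],[.0012,0],[0,.0012]],maxfev=45)) for s0 in (p,)),key=lambda r:r.fun)
  File "fit.py", line 36, in <genexpr>
    r=min((minimize(lambda q:cost(n,q[0],q[1],np.radians(ph),ch,W[n],I[n]),s0,method='Nelder-Mead',options=dict(initial_simplex=np.array(s0)+[[0,0],[.0012,0],[0,.0012]],maxfev=45)) for s0 in (p,)),key=lambda r:r.fun)
           ~~~~~~~~^^^^^^^^^^^^^^^^^^^^^^^^^^^^^^^^^^^^^^^^^^^^^^^^^^^^^^^^^^^^^^^^^^^^^^^^^^^^^^^^^^^^^^^^^^^^^^^^^^^^^^^^^^^^^^^^^^^^^^^^^^^^^^^^^^^^^^^^^^^^^^^^^^^^^^^^^^^^^^^^^
  File "fit.py", line 36, in <lambda>
    r=min((minimize(lambda q:cost(n,q[0],q[1],np.radians(ph),ch,W[n],I[n]),s0,method='Nelder-Mead',options=dict(initial_simplex=np.array(s0)+[[0,0],[.0012,0],[0,.0012]],maxfev=45)) for s0 in (p,)),key=lambda r:r.fun)
                             ~~~~^^^^^^^^^^^^^^^^^^^^^^^^^^^^^^^^^^^^^^^^^
  File "fit.py", line 25, in cost
    L=labels(n,x,y,phi,ch,win); h,w=im.shape[:2]
  File "fit.py", line 19, in labels
    hull([A(hexa(),.063),A(hexa(),.074)],1); hull([A(hexa(),.074)],2)
                                             ~~~~^^^^^^^^^^^^^^^^^^^^
  File "fit.py", line 14, in hull
    def hull(secs,l): cv2.fillConvexPoly(L,cv2.convexHull(put(np.vstack(secs),l)),l)
                                                          ~~~^^^^^^^^^^^^^^^^^^^
  File "fit.py", line 12, in put
    uv=(proj(n,pts)-[x0,y0]+.5)*S-.5
        ~~~~^^^^^^^
  File "h.py", line 10, in proj
    K,D,t,Rm=cam(n); p=(np.atleast_2d(P)-t)@Rm@F
             ~~~^^^
  File "h.py", line 5, in cam
    c=viewer.camera_model(n); a=np.array(c["attitude"],float)
ValueError: time passes only in moves, steps and waits

real	0m10.508s
user	0m7.612s
sys	0m0.355s
```

Cache the camera model.

```bash
sed -i 's/^def cam/from functools import lru_cache\n@lru_cache\ndef cam/' h.py; time timeout 500 python3 fit.py
```

```text
side 0.001 [(0, 65.6), (20, 56.8), (40, 71.0), (60, 72.2), (80, 73.0), (100, 74.7), (120, 77.1), (140, 84.0), (160, 130.2), (180, 132.3), (200, 103.7), (220, 103.9), (240, 98.1), (260, 91.8), (280, 100.2), (300, 102.0), (320, 81.6), (340, 87.0)]
  best [(20.0, 56.8, 0.5656, -0.0956), (0.0, 65.6, 0.566, -0.0952), (40.0, 71.0, 0.5657, -0.0954)]
side 0.002 [(0, 77.4), (20, 61.9), (40, 74.8), (60, 76.1), (80, 77.3), (100, 78.9), (120, 82.8), (140, 89.1), (160, 138.0), (180, 129.8), (200, 99.1), (220, 94.9), (240, 88.3), (260, 88.2), (280, 89.6), (300, 96.8), (320, 78.4), (340, 90.9)]
  best [(20.0, 61.9, 0.5658, -0.0949), (40.0, 74.8, 0.5657, -0.0954), (60.0, 76.1, 0.5657, -0.0952)]
top 0.001 [(0, 152.1), (20, 154.4), (40, 148.3), (60, 156.5), (80, 173.1), (100, 208.6), (120, 208.5), (140, 196.0), (160, 182.6), (180, 164.3), (200, 158.5), (220, 160.6), (240, 158.2), (260, 161.4), (280, 163.4), (300, 158.9), (320, 159.5), (340, 157.9)]
  best [(40.0, 148.3, 0.5633, -0.0951), (0.0, 152.1, 0.5633, -0.0953), (20.0, 154.4, 0.5633, -0.0951)]
top 0.002 [(0, 139.0), (20, 136.6), (40, 139.3), (60, 152.5), (80, 169.4), (100, 204.7), (120, 209.2), (140, 194.0), (160, 180.7), (180, 163.1), (200, 154.5), (220, 155.4), (240, 155.4), (260, 157.2), (280, 157.7), (300, 157.3), (320, 154.5), (340, 146.9)]
  best [(20.0, 136.6, 0.5634, -0.0952), (0.0, 139.0, 0.5634, -0.0954), (40.0, 139.3, 0.5634, -0.0952)]
real	0m23.419s
user	0m23.889s
sys	0m0.126s
```

Both views agree: spindle near (0.5645, -0.0955), flat yaw about 20° (±20°). Nut flat normals are near 20°, 80° and -40°. Going above the nut.

Emit:
{"fn": "move_arm", "kwargs": {
  "targets": [
    [[60, -32, 0], [0, 0, -4], 0.4],
    [[120, -64, 0], [0, 0, -8], 0.4],
    [[180, -97, 0], [0, 0, -12], 0.4],
    [[240, -129, 0], [0, 0, -16], 0.4],
    [[300, -161, 0], [0, 0, -20], 0.4],
    [[360, -194, 0], [0, 0, -24], 0.4],
    [[420, -226, 20], [0, 0, -28], 0.4],
    [[470, -253, 45], [0, 0, -30], 0.4],
    [[499, -268, 76], [0, 0, -30], 0.4],
    [[499, -268, 76], [0, 0, -30], 0.4],
    [[499, -268, 76], [0, 0, -30], 0.4]
  ]
}}

```text
time: 2.68
tool_pos: [0.5646, -0.0957, 0.1284]
ee_rot: [-3.14, 0.002, 0.871]
wrist_force: [-0.4, -0.3, 0.8]
width: 0.0659
```

```bash
python3 - <<'E'
from h import *
o=status.get_obs();print(o['time'],o['tool_pos'],o['ee_rot'],o['wrist_force'],o['wrist_torque'],o['joint_positions'])
im=[cv2.resize(viewer.snapshot(n)[b:b+50,a:a+66,::-1],None,fx=6,fy=6,interpolation=cv2.INTER_CUBIC) for n,a,b in(('top',320,165),('side',315,200))]
cv2.imwrite('pics/n1.png',np.hstack(im))
E
```

```text
2.675 [ 0.5646495  -0.09568074  0.12836682] [-3.13955155e+00  1.73273233e-03  8.71104483e-01] [-0.41829237 -0.28353596  0.75177741] [-0.09392636 -0.0526714   0.04244268] [-2.66408698e-01  1.66565536e-01  1.43571898e+00 -7.15945431e-04
  1.54188813e+00  4.33306532e-01]
```

View pics/n1.png

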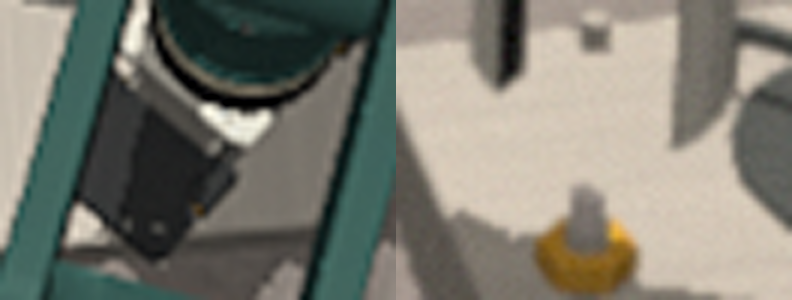

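Side view: the finger tips at (500,90) and (675,148) straddle the nut centre at x≈587, so alignment is good. Descend and close.

Emit:
{"fn": "move_arm", "kwargs": {
  "targets": [
    [[0, 0, 30], [0, 0, 0], 0.4],
    [[0, 0, 55], [0, 0, 0], 0.4],
    [[0, 0, 64], [0, 0, 0], 0.4],
    [[0, 0, 64], [0, 0, 0], 0.0],
    [[0, 0, 64], [0, 0, 0], -0.3],
    [[0, 0, 64], [0, 0, 0], -0.6],
    [[0, 0, 64], [0, 0, 0], -0.6],
    [[0, 0, 64], [0, 0, 0], -0.6]
  ]
}}

```text
time: 3.78
tool_pos: [0.5647, -0.0955, 0.0664]
ee_rot: [-3.14, -0.0, 0.87]
wrist_force: [-3.2, 1.9, 5.1]
width: 0.0318
```

Gripped across the flats (31.8 mm). Turn it clockwise.

Emit:
{"fn": "move_arm", "kwargs": {
  "targets": [
    [[0, 0, 0], [0, 0, 7], -0.6],
    [[0, 0, 0], [0, 0, 14], -0.6],
    [[0, 0, 0], [0, 0, 21], -0.6],
    [[0, 0, 0], [0, 0, 28], -0.6],
    [[0, 0, 0], [0, 0, 35], -0.6],
    [[0, 0, 0], [0, 0, 42], -0.6],
    [[0, 0, 0], [0, 0, 48], -0.6],
    [[0, 0, 0], [0, 0, 48], -0.6]
  ]
}}

```text
time: 4.78
tool_pos: [0.5648, -0.0957, 0.0665]
ee_rot: [-3.141, 0.0, 0.031]
wrist_force: [-3.5, 2.2, 5.9]
width: 0.0318
```

```bash
python3 - <<'E'
from h import *
o=status.get_obs();print(o['time'],o['ee_rot'],o['wrist_torque'],o['joint_torque'][5],o['width'])
E
```

```text
4.775 [-3.14117272e+00  3.07900111e-04  3.13570020e-02] [ 0.54651156  0.73393787 -0.05332306] 0.08676897268742323 0.031820548057605445
```

Emit:
{"fn": "move_arm", "kwargs": {
  "targets": [
    [[0, 0, 0], [0, 0, 4], -0.6],
    [[0, 0, 0], [0, 0, 8], -0.6],
    [[0, 0, 0], [0, 0, 12], -0.6],
    [[0, 0, 0], [0, 0, 12], -0.6]
  ]
}}

```text
time: 5.28
tool_pos: [0.5648, -0.0958, 0.0664]
ee_rot: [-3.141, 0.0, -0.178]
wrist_force: [-4.2, 2.2, 6.3]
width: 0.0317
```

```bash
python3 - <<'E'
from h import *
o=status.get_obs();print(o['time'],o['ee_rot'],o['wrist_torque'],o['joint_torque'][5],o['width'])
E
```

```text
5.275 [-3.14134856e+00  4.79460641e-04 -1.77902395e-01] [ 0.45222052  0.65538177 -0.07658554] 0.03325220779515803 0.03174341337844262
```

Emit:
{"fn": "move_arm", "kwargs": {
  "targets": [
    [[0, 0, 0], [0, 0, 4], -0.6],
    [[0, 0, 0], [0, 0, 8], -0.6],
    [[0, 0, 0], [0, 0, 11], -0.6],
    [[0, 0, 0], [0, 0, 11], -0.6]
  ]
}}

```text
time: 5.78
tool_pos: [0.5647, -0.0959, 0.0664]
ee_rot: [-3.142, 0.001, -0.37]
wrist_force: [-4.6, 2.6, 5.2]
width: 0.0315
```

```bash
python3 - <<'E'
from h import *
o=status.get_obs();print(o['time'],o['ee_rot'],o['wrist_torque'],o['joint_torque'][5],o['width'])
E
```

```text
5.775 [-3.14155527e+00  5.15976630e-04 -3.69823326e-01] [ 0.41414517  0.7172183  -0.0362758 ] 0.015522642061114311 0.031465096040131146
```

Emit:
{"fn": "move_arm", "kwargs": {
  "targets": [
    [[0, 0, 0], [0, 0, 4], -0.6],
    [[0, 0, 0], [0, 0, 8], -0.6],
    [[0, 0, 0], [0, 0, 8], -0.6]
  ]
}}

```text
time: 6.15
tool_pos: [0.5647, -0.0959, 0.0664]
ee_rot: [3.141, 0.001, -0.51]
wrist_force: [-3.5, 1.3, 6.3]
width: 0.0315
```

```bash
python3 - <<'E'
from h import *
o=status.get_obs();print(o['time'],o['ee_rot'],o['wrist_torque'],o['joint_torque'][5],o['width'],o['joint_positions'])
E
```

```text
6.15 [ 3.14148046e+00  5.49901179e-04 -5.09563101e-01] [ 0.46480777  0.70145931 -0.02691839] 0.033768065040931106 0.0314522285332667 [-2.67198890e-01  2.04920426e-01  1.51776472e+00  2.33274504e-05
  1.41946827e+00  1.81315698e+00]
```

Emit:
{"fn": "move_arm", "kwargs": {
  "targets": [
    [[0, 0, 0], [0, 0, 4], -0.6],
    [[0, 0, 0], [0, 0, 8], -0.6],
    [[0, 0, 0], [0, 0, 12], -0.6],
    [[0, 0, 0], [0, 0, 12], -0.6]
  ]
}}

```text
time: 6.65
tool_pos: [0.5663, -0.0971, 0.0664]
ee_rot: [3.142, -0.004, -0.716]
wrist_force: [1.1, -1.9, 2.2]
width: 0.0321
```

```bash
python3 - <<'E'
from h import *
o=status.get_obs();print(o['time'],o['ee_rot'],o['wrist_torque'],o['joint_torque'][5],o['width'],o['joint_positions'])
snap('side','n2.png',(310,190,380,260),8)
E
```

```text
6.65 [ 3.14152252 -0.00416605 -0.71583491] [-0.3754551  -0.19949674  0.99303623] 1.087999977171421 0.03207240163869508 [-2.67371060e-01  2.05614503e-01  1.51691336e+00 -1.89233679e-03
  1.41534138e+00  2.01954983e+00]
```

View pics/n2.png

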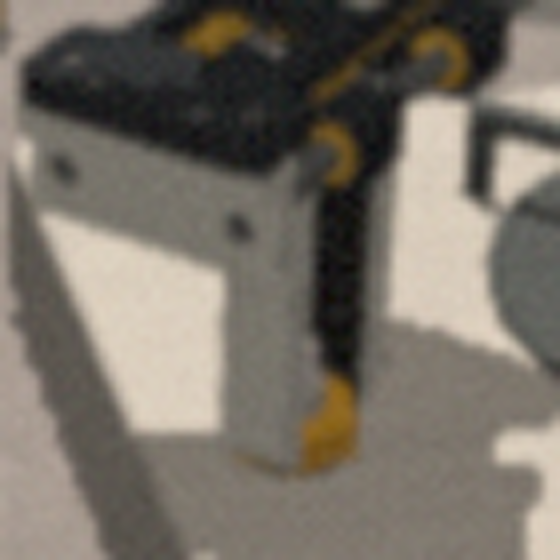

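Wrist torque rose to 1 N·m, so the nut is at its stop. Hold, open and rise.

Emit:
{"fn": "move_arm", "kwargs": {
  "targets": [
    [[0, 0, 0], [0, 0, 0], -0.6],
    [[0, 0, 0], [0, 0, 0], 0.4],
    [[0, 0, 0], [0, 0, 0], 0.4],
    [[0, 0, 0], [0, 0, 0], 0.4],
    [[0, 0, -25], [0, 0, 0], 0.4],
    [[0, 0, -60], [0, 0, 0], 0.4],
    [[0, 0, -80], [0, 0, 0], 0.4],
    [[0, 0, -80], [0, 0, 0], 0.4]
  ]
}}

```text
time: 7.7
tool_pos: [0.566, -0.0963, 0.1473]
ee_rot: [-3.14, -0.003, -0.719]
wrist_force: [-0.5, -0.3, -0.7]
width: 0.0656
```

```bash
python3 - <<'E'
from h import *
o=status.get_obs();print(o['time'],o['tool_pos'],o['ee_rot'],o['wrist_force'],o['wrist_torque'])
print(back('side',[[297.5,336.4],[313.75,333.6]],.032))
a=cv2.resize(viewer.snapshot('side')[318:363,270:325,::-1],None,fx=8,fy=8,interpolation=cv2.INTER_CUBIC)
b=cv2.resize(viewer.snapshot('side')[220:265,325:370,::-1],None,fx=8,fy=8,interpolation=cv2.INTER_CUBIC)
cv2.imwrite('pics/k1.png',np.hstack([a,b]))
# outline of model projected for check
for (x,y,yaw) in [(.4346,-.315,12),(.437,-.315,12)]:
    c,s=np.cos(np.radians(yaw)),np.sin(np.radians(yaw))
    P=[(x+u*c-v*s,y+u*s+v*c,z) for u,v,z in [(.033,0,.032),(-.0205,.01,.032),(-.0205,-.01,.032),(0,0,.032)]]
    P+=[(x-.024,y,.004),(x+.024,y,.004),(x,y-.024,0)]
    print(((proj('side',P)-[270,318]+.5)*8).round())
E
```

```text
7.7 [ 0.56604496 -0.09628657  0.14730344] [-3.1397431  -0.00318972 -0.71901896] [-0.53332435 -0.27808253 -0.71573626] [ 0.06310925 -0.01536286 -0.00664543]
[[ 0.43928668 -0.31183993  0.032     ]
 [ 0.46770868 -0.30918137  0.032     ]]
[[350. 126.]
 [ 98. 156.]
 [124. 223.]
 [204. 164.]
 [ 95. 268.]
 [315. 245.]
 [217. 356.]]
[[361. 125.]
 [109. 154.]
 [136. 222.]
 [215. 163.]
 [106. 267.]
 [326. 244.]
 [228. 355.]]
```

View pics/k1.png

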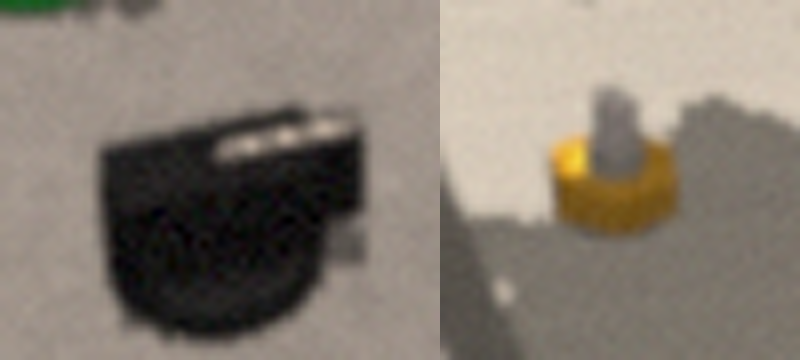

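Crop: the knob's skirt spans x 112–325 with its bottom at (215,338), the nose ends at (358,115), and the nut is free again. Fit the knob outline in both views.

```bash
cat > kfit.py <<'E'
from h import *
from scipy.optimize import minimize
S=8; a=np.radians(np.arange(0,360,6))
def mask(n,x,y,yaw,w):
    x0,y0,W,H=w; L=np.zeros((H*S,W*S),np.uint8); c,s=np.cos(yaw),np.sin(yaw)
    def hull(xy,zs):
        xy=np.array(xy)@np.array([[c,s],[-s,c]])+[x,y]
        P=np.vstack([np.c_[xy,np.full(len(xy),z)] for z in zs])
        uv=np.round(((proj(n,P)-[x0,y0]+.5)*S-.5)*16).astype(np.int32)
        cv2.fillConvexPoly(L,cv2.convexHull(uv),255,shift=4)
    hull(np.c_[.024*np.cos(a),.024*np.sin(a)],(0,.008))
    hull([(i*.023,j*.01) for i in(-1,1) for j in(-1,1)],(.008,.032))
    hull([(i,j*.005) for i in(0,.033) for j in(-1,1)],(.008,.032))
    return cv2.resize(L,(W,H),interpolation=cv2.INTER_AREA)/255.
ims={n:np.mean([viewer.snapshot(n).astype(float) for _ in range(6)],0) for n in('side','top')}
for n,w in(('side',(272,320,52,44)),('top',(408,220,38,32))):
    x0,y0,W,H=w; g=ims[n][y0:y0+H,x0:x0+W].mean(2)
    bg=np.median(np.r_[g[:2].ravel(),g[-2:].ravel()]); cov=((bg-g)/(bg-25)).clip(0,1)
    wt=np.where(g>bg+8,0,1)  # ignore bright line
    def f(q):
        m=mask(n,q[0],q[1],q[2],w); return ((cov-m)**2*wt).mean()
    best=min((minimize(f,[.436,-.313,y],method='Nelder-Mead',options=dict(initial_simplex=[[.436,-.313,y],[.439,-.313,y],[.436,-.310,y],[.436,-.313,y+.1]],maxfev=150)) for y in(.05,.2,.35)),key=lambda r:r.fun)
    print(n,best.x.round(4),np.degrees(best.x[2]).round(1),best.fun)
E
python3 kfit.py
```

```text
side [ 0.4365 -0.3128  0.0887] 5.1 0.024546542236068385
top [ 0.4352 -0.3131  0.1427] 8.2 0.011219897000194412
```

Both views agree on (0.436, -0.313), yaw about 8°. Going above the knob.

Emit:
{"fn": "move_arm", "kwargs": {
  "targets": [
    [[10, 50, 0], [0, 0, -8], 0.0],
    [[19, 105, 0], [0, 0, -17], 0.0],
    [[28, 155, 0], [0, 0, -26], 0.0],
    [[36, 200, 20], [0, 0, -35], 0.0],
    [[42, 235, 45], [0, 0, -43], 0.0],
    [[45, 249, 70], [0, 0, -49], 0.0],
    [[45, 249, 90], [0, 0, -49], 0.0],
    [[45, 249, 90], [0, 0, -49], 0.0]
  ]
}}

```text
time: 9.4
tool_pos: [0.4336, -0.3125, 0.0537]
ee_rot: [-3.138, 0.003, 0.136]
wrist_force: [0.4, 0.7, -0.5]
width: 0.0475
```

```bash
python3 - <<'E'
from h import *
o=status.get_obs();print(o['time'],o['tool_pos'],o['ee_rot'],o['wrist_force'],o['width'])
snap('side','k2.png',(250,270,350,370),6)
E
```

```text
9.4 [ 0.43362656 -0.31247615  0.05366033] [-3.13845406e+00  2.69063286e-03  1.35700138e-01] [ 0.39792265  0.68947921 -0.52384672] 0.0475057027102591
```

View pics/k2.png

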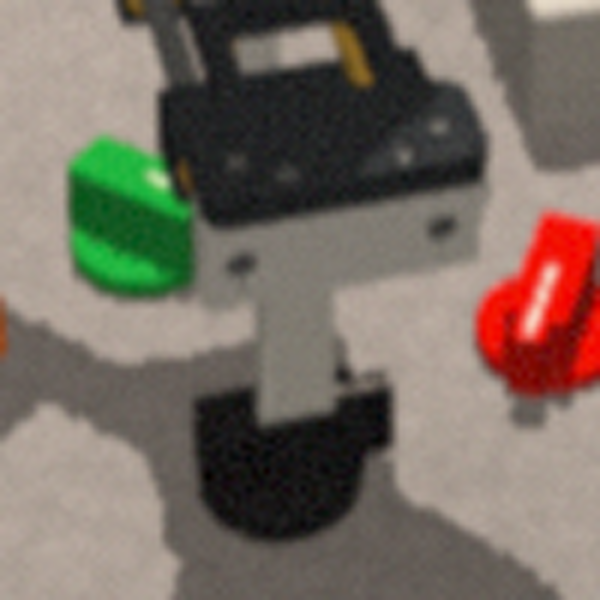

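The near finger is in front of the bar's middle at (295,415), the skirt is centred near (280,480), and the neighbours are clear. Descend 42 mm, shift 2 mm along x, close.

Emit:
{"fn": "move_arm", "kwargs": {
  "targets": [
    [[2, 0, 20], [0, 0, 0], 0.0],
    [[2, 0, 36], [0, 0, 0], 0.0],
    [[2, 0, 42], [0, 0, 0], 0.0],
    [[2, 0, 42], [0, 0, 0], 0.0],
    [[2, 0, 42], [0, 0, 0], -0.3],
    [[2, 0, 42], [0, 0, 0], -0.8],
    [[2, 0, 42], [0, 0, 0], -0.8],
    [[2, 0, 42], [0, 0, 0], -0.8]
  ]
}}

```text
time: 10.45
tool_pos: [0.4371, -0.3132, 0.0139]
ee_rot: [3.141, -0.0, 0.136]
wrist_force: [0.5, -0.5, 0.9]
width: 0.0196
```

Gripped at 19.6 mm. Lift and carry it over the spindle, turning to yaw 20°.

Emit:
{"fn": "move_arm", "kwargs": {
  "targets": [
    [[0, 0, -30], [0, 0, 0], -0.8],
    [[0, 0, -75], [0, 0, 0], -0.8],
    [[0, 0, -120], [0, 0, 0], -0.8],
    [[30, -38, -120], [0, 0, -2], -0.8],
    [[60, -76, -120], [0, 0, -4], -0.8],
    [[90, -114, -120], [0, 0, -6], -0.8],
    [[120, -152, -120], [0, 0, -9], -0.8],
    [[145, -182, -120], [0, 0, -12], -0.8],
    [[157, -198, -115], [0, 0, -12], -0.8],
    [[157, -198, -108], [0, 0, -12], -0.8],
    [[157, -198, -108], [0, 0, -12], -0.8],
    [[157, -198, -108], [0, 0, -12], -0.8]
  ]
}}

```text
time: 11.95
tool_pos: [0.5649, -0.0968, 0.1213]
ee_rot: [3.141, 0.001, 0.344]
wrist_force: [0.3, 0.4, -0.8]
width: 0.0196
```

```bash
python3 - <<'E'
from h import *
o=status.get_obs();print(o['time'],o['tool_pos'],o['ee_rot'],o['wrist_force'],o['width'])
im=np.mean([viewer.snapshot('side').astype(float) for _ in range(6)],0).astype(np.uint8)[185:265,305:405,::-1]
cv2.imwrite('pics/m1.png',cv2.resize(im,None,fx=7,fy=7,interpolation=cv2.INTER_CUBIC))
p=o['tool_pos'];c,s=np.cos(o['ee_rot'][2]),np.sin(o['ee_rot'][2])
P=[[p[0],p[1],p[2]-.0139],[.5647,-.0958,.096],[.5647,-.0958,.082]]
print((proj('side',P)-[305,185]+.5)*7)
E
```

```text
11.95 [ 0.5649436  -0.0967697   0.12131528] [3.14138872e+00 6.31701169e-04 3.43661151e-01] [ 0.33204269  0.40679454 -0.82963115] 0.01957853214480629
[[296.40111432 299.40215721]
 [293.26441779 329.91714358]
 [291.21560802 368.86688627]]
```

View pics/m1.png

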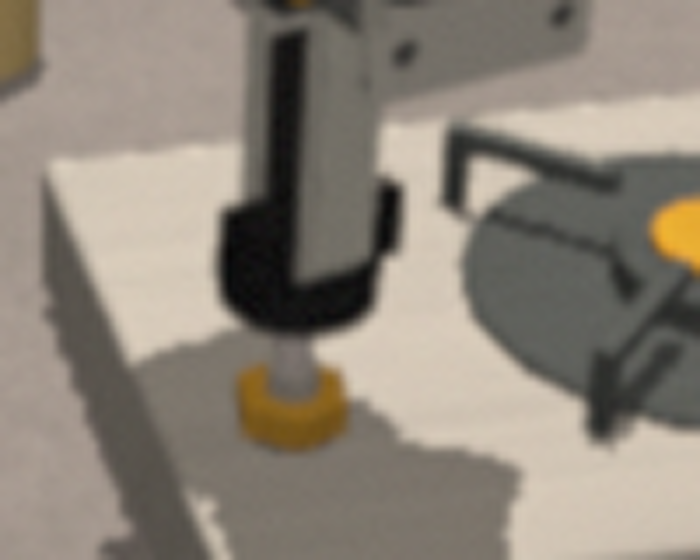

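Knob skirt centre x≈299.5 and spindle x≈294 match the TCP-based model, so only a 1 mm y correction is needed. Lower it onto the tip and feel.

Emit:
{"fn": "move_arm", "kwargs": {
  "targets": [
    [[0, -1, 5], [0, 0, 0], -0.8],
    [[0, -1, 10], [0, 0, 0], -0.8],
    [[0, -1, 12], [0, 0, 0], -0.8],
    [[0, -1, 14], [0, 0, 0], -0.8],
    [[0, -1, 15], [0, 0, 0], -0.8],
    [[0, -1, 15], [0, 0, 0], -0.8]
  ]
}}

```text
time: 13.0
tool_pos: [0.5652, -0.0945, 0.1064]
ee_rot: [3.141, 0.0, 0.346]
wrist_force: [0.4, -0.8, -0.6]
width: 0.0197
```

```bash
python3 - <<'E'
from h import *
o=status.get_obs();print(o['time'],o['tool_pos'],o['ee_rot'],o['wrist_force'],o['wrist_torque'],o['width'])
E
```

```text
13.0 [ 0.56523539 -0.0945353   0.10644277] [3.14148063e+00 2.53375623e-05 3.45746708e-01] [ 0.40949852 -0.81429845 -0.55203658] [-0.0115796   0.03787189 -0.02046409] 0.01968318685098342
```

Emit:
{"fn": "move_arm", "kwargs": {
  "targets": [
    [[0, 1, 0], [0, 0, 0], -0.8],
    [[0, 1, 2], [0, 0, 0], -0.8],
    [[0, 1, 4], [0, 0, 0], -0.8],
    [[0, 1, 4], [0, 0, 0], -0.8]
  ]
}}

```text
time: 13.5
tool_pos: [0.5653, -0.0954, 0.1021]
ee_rot: [-3.141, 0.001, 0.346]
wrist_force: [0.8, 0.6, -1.0]
width: 0.0196
```

```bash
python3 - <<'E'
from h import *
o=status.get_obs();print(o['time'],o['tool_pos'],o['ee_rot'],o['wrist_force'],o['wrist_torque'],o['width'])
E
```

```text
13.5 [ 0.56528825 -0.09535152  0.10207182] [-3.14122484e+00  6.26199317e-04  3.45846508e-01] [ 0.81632774  0.63041459 -1.0287498 ] [ 0.01688388 -0.01253864 -0.00245675] 0.019605965150098274
```

Already 8 mm past the tip with no force: the bore is on the D. Continue to the shoulder.

Emit:
{"fn": "move_arm", "kwargs": {
  "targets": [
    [[0, 0, 2], [0, 0, 0], -0.8],
    [[0, 0, 4], [0, 0, 0], -0.8],
    [[0, 0, 6], [0, 0, 0], -0.8],
    [[0, 0, 7], [0, 0, 0], -0.8],
    [[0, 0, 7], [0, 0, 0], -0.8]
  ]
}}

```text
time: 14.12
tool_pos: [0.5655, -0.0954, 0.0959]
ee_rot: [3.141, -0.0, 0.346]
wrist_force: [-0.7, -0.3, 3.1]
width: 0.0197
```

```bash
python3 - <<'E'
from h import *
o=status.get_obs();print(o['time'],o['tool_pos'],o['ee_rot'],o['wrist_force'],o['wrist_torque'],o['width'])
E
```

```text
14.125 [ 0.56552981 -0.09543945  0.09590208] [ 3.14141924e+00 -8.07552302e-05  3.45788803e-01] [-0.68991037 -0.28053091  3.06912123] [0.08918539 0.24983783 0.01834533] 0.019650886007504347
```

Contact at exactly the expected home height. Now press.

Emit:
{"fn": "move_arm", "kwargs": {
  "targets": [
    [[0, 0, 1], [0, 0, 0], -0.8],
    [[0, 0, 2], [0, 0, 0], -0.8],
    [[0, 0, 3], [0, 0, 0], -0.8],
    [[0, 0, 4], [0, 0, 0], -0.8],
    [[0, 0, 5], [0, 0, 0], -0.8],
    [[0, 0, 5.5], [0, 0, 0], -0.8],
    [[0, 0, 5.5], [0, 0, 0], -0.8],
    [[0, 0, 5.5], [0, 0, 0], -0.8]
  ]
}}

```text
time: 15.12
tool_pos: [0.5656, -0.0954, 0.0909]
ee_rot: [3.141, -0.0, 0.346]
wrist_force: [-3.1, 1.0, 7.1]
width: 0.0198
```

```bash
python3 - <<'E'
from h import *
o=status.get_obs();print(o['time'],o['tool_pos'],o['ee_rot'],o['wrist_force'],o['wrist_torque'],o['width'])
im=np.mean([viewer.snapshot('side').astype(float) for _ in range(6)],0).astype(np.uint8)[185:265,305:405,::-1]
cv2.imwrite('pics/m2.png',cv2.resize(im,None,fx=7,fy=7,interpolation=cv2.INTER_CUBIC))
E
```

```text
15.125 [ 0.56561761 -0.09542763  0.09093799] [ 3.14121189e+00 -4.76836139e-04  3.45841964e-01] [-3.13752648  0.95115678  7.0918081 ] [0.18075968 0.67037301 0.05437796] 0.019843667333570583
```

View pics/m2.png

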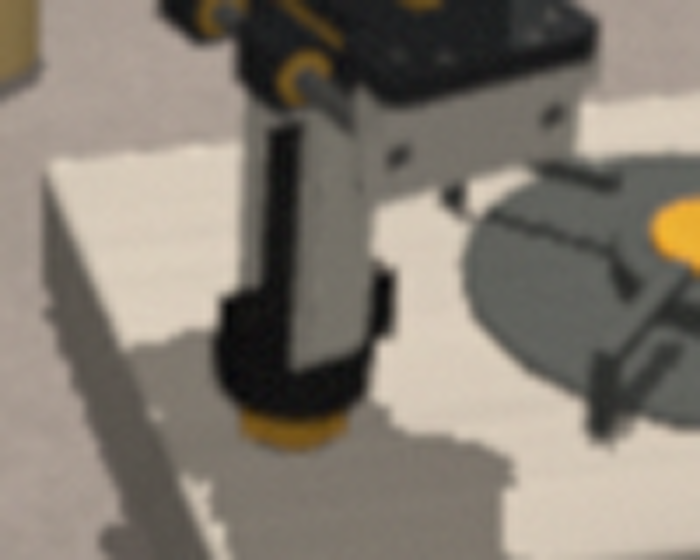

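The picture shows the knob seated directly above the nut, with only the nut's lower edge visible at (293,430). Force and height both suggest about 4.7–5 mm of travel. Press 0.5 mm more, settle, and hand in.

Emit:
{"fn": "move_arm", "kwargs": {
  "targets": [
    [[0, 0, 0.5], [0, 0, 0], -0.8],
    [[0, 0, 0.5], [0, 0, 0], -0.8],
    [[0, 0, 0.5], [0, 0, 0], -0.8],
    [[0, 0, 0.5], [0, 0, 0], -0.8]
  ]
}}

```text
time: 15.92
tool_pos: [0.5656, -0.0954, 0.0905]
ee_rot: [3.141, -0.0, 0.346]
wrist_force: [-3.1, 0.5, 7.6]
width: 0.02
```

```bash
python3 - <<'E'
from h import *
o=status.get_obs();print(o['time'],o['tool_pos'],o['wrist_force'],o['width'],abs(o['qvel']).max())
if o['tool_pos'][2]<.0912 and 6<o['wrist_force'][2]<20: print(order.close_job())
E
```

```text
15.925 [ 0.56562751 -0.09543349  0.09051797] [-3.10117761  0.45900592  7.57183482] 0.020028577977877764 0.0021411177962553604
the job is handed in; nothing more can be done
None
```

I handed the job in at about 16 s, with the gripper still holding the knob pressed in. No verdict is reported, so the success below is judged from the arm's own readings and the side camera.

- **Nut:** I gripped it across the flats and turned it clockwise about 90°, until the wrist torque jumped from under 0.1 to about 1 N·m. I took that as the stop. I did not measure the nut's angle again after letting go.
- **Knob:** I picked up the black one, left the green, orange and red look-alikes alone, and set it to yaw 20° to match the flat estimated from the images. It slid down the D-section with no measurable force. It met the shoulder at the expected height, with the tool tip at 0.0959 m.
- **Pressing:** At the last reading the tool was 5.4 mm below the contact height, with 7.6 N upward on the wrist. By that force, against the stated spring, the travel is nearer 4.5–5.2 mm. The two differ slightly, but both are above the required 4 mm.
- **Grip and rest:** Finger opening was 20 mm on the bar, and the arm was practically still. A sideways force of about 3 N remained, which I left uncorrected.
- **Bystanders:** The moves kept away from the jar, bowl and cutter, but I did not check them in a final picture.

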